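# Secure the clamp and show the glass dolphin to the inspection camera

### The arm

A 6-joint arm with a two-finger parallel gripper is mounted at the origin on the work surface. World frame = base frame: x ahead of the robot, y to its left, z up, the work surface at z = 0. Lengths are in m, angles in rad, forces in N, time in s.
With the tool pointing down it reaches from about 0.275 to 0.975 m from the base axis. Payload 8.4 kg.
Tool frame: the origin (TCP) lies midway between the tips of the shut fingers; the grasp point (between the pads) lies 19 mm behind it (env.pinch_z is the distance from the TCP to the grasp point, in m); z points along the fingers, y is the line along which they close (so a half turn about z gives the same grasp; the last joint's range is limited). The gripper opens to 92 mm and grips with 3 to 60 N. Pads are 20 mm wide; open, the fingers measure 128 mm over their backs; the gripper's body (75 mm by 189 mm) begins 69 mm behind the grasp point.
Start: joints at [1.175, 0.353, 1.633, -0, 1.155, -0.002], TCP at [0.24, 0.577, 0.215] pointing down, gripper open.
Joint ranges: [-2.63, 2.63], [-0.92, 2.1], [0.06, 2.66], [-1.3, 4.44], [0, 2.69], [-3.02, 3.02]. Speed limits (rad/s): [2.22, 2.22, 2.79, 3.14, 3.14, 3.14].

### API

Orientations are given as a 3x3 rotation matrix whose columns are the frame's x, y, z axes.
In Python, from station import monitor, viewer, order, nets, env gives the robot as it stands. The module is installed in compiled form; this text tells all that it offers.
- The arm moves only by the tool arm_command, never from a script. Its argument "commands" is one flat list of numbers, 6 for each row, row after row: the shift along the world's x, y, z each as a share of 10 cm, from -1 to 1, then the turn, a rotation vector about the world's x, y, z each as a share of pi/4 rad, from -1 to 1. In form: [dx, dy, dz, ax, ay, az, dx, dy, dz, ax, ay, az, ...]. A call has 1 to 8 rows; each row is the pose to reach, as a shift and turn from the pose commanded when the call began; what a row does not reach only later rows make up. A row lasts 1/8 s, in which the tool goes at most 62.5 mm and 10.7 degrees, less where a joint would pass 70% of its speed; a pose out of reach is approached as far as the arm can. A call with a number of a shift or a turn outside -1 to 1 is refused whole. A call with a gripper value outside its range is refused whole. "hand" is the opening, from 0 (shut) to 1 (fully open), set as the call begins (left out, the last holds). The fingers move at their own pace and stop on an object; "newtons" is the grip in N (left out, the last holds). Time passes only in rows, so rows that repeat a pose let the fingers close. It gives the time, the measured TCP pose, the force, the opening and the grip force at its end, in the units of the state.
- monitor.observe(): the state, without advancing time (a new reading comes with each control period).
- viewer.camera(name): name is "scene" or "top" or "wrist"; returns a dict with "pixels" (420x560x3 uint8, red, green, blue), "z_map" (420x560 float32, m along the optical axis (not along the pixel's ray), 0 where there is no reading), "mtx" (3x3 intrinsics, pixels), "D" ([k1, k2, p1, p2, k3] as OpenCV has them; the pictures are not rectified), "R" (3x3) and "t" (3): a world point X has camera coordinates R X + t; the wrist camera has in their place "mount" (4x4, takes a point from camera to tool coordinates, whose origin is the TCP and whose axes are the flange's). Camera axes: x right, y down, z forward; pixel columns grow to the right and rows downward; lengths in m; the calibration is good to about 2 mm. A picture is of the moment at which its call begins: read the wrist's pose just before it.
- order.close_job(): hands the job in; it is judged then, once.
Trained networks look in a picture, given as the dict that the camera call returned (one of the last four; its "shot" number tells which), for a name from the list of things; names that differ only in an ending like _2 or _b are one class to them, and where a whole thing is asked for, a point or a joint stands for the part that bears it (a point fixed in the world has none). Each returns a list of dicts, best first, with "p" (0 to 1); they miss things now and then, are a little off and sometimes report something else, mostly with a low value. They report only what shows in the picture. A call takes as long as a camera call. They do not tell look-alikes from the thing itself.
- nets.masks_of(picture, query): "mask" (420x560 bool, what is visible of it) and "extent" ([left, top, right, bottom] in pixels, round what is visible of it).
The state is a dict: "time": time; "joint_pos": joint angles; "qvel": joint speeds; "tau": joint torques, N m; "eef_pos": TCP position; "tool_rot": TCP orientation; "wrist_force": force on the tool from outside, world axes, zero at the start; "torque": the same for the moment, N m; "finger_gap": finger opening in m; "finger_force": force on a finger pad.
Only numpy, scipy, OpenCV 4.12 (cv2) and the standard library are available. Lean on these libraries where they do the work, as an engineer would, in place of code of your own. Each camera call takes 0.05 s, during which the arm holds its last target. There are 200 camera calls.

### The job

First swing the bench clamp's brass hook closed by its red knob until the hook rests fully in its catch, while the dolphin is still in the teak base, then draw the frosted blue glass dolphin straight up out of the base. Hold it still in the air in front of the inspection camera, with its body straight above the white disc and level with the lens, upright and with its nose towards the lens. Finish while still holding it there, with the hook still closed, and leave the tuning fork, the bird cage and the black lid where they are.

Things in the scene. Friction and masses are not known exactly. Their poses are not given: they have to be found in the camera images.
- clamp: Fixed bench clamp: steel plate 170 x 210 x 12 mm, green jaws (50 mm high) at y = -65 and +65 mm gripping a teak base 100 x 110 mm, flat top 57 mm up. The dolphin stands in its vertical hole (12 mm wide, 25 deep) at x = 10 mm, y = 0. Origin: centre of the underside, on the table; z up. A spring screw sticks out to y = -140 mm. The hook swings along the clamp's -x edge, before the jaws.
- hook (a joint): Swing angle (rad) of the brass hook about its vertical pivot. 0: closed, resting against a stop in the brass catch, the bar along the clamp's +y axis (catch 130 mm from the pivot). It grows to 1.6 (open) anticlockwise seen from above, towards the clamp's -x. Light friction (under 1 N at the knob) keeps it where it is left.
- hook_pivot (a point): Point on the vertical pivot axis of the hook, in the middle of the bar's height: 70 mm to -x and 65 mm to -y of the clamp's origin, 40 mm above the table. The bar is 8 mm wide, 10 mm high and reaches 146 mm from the axis.
- hook_knob (a point): Top centre of the upright red knob on the hook: a round pin 14 mm in diameter, 100 mm from the pivot axis, standing on the bar from 45 to 78 mm above the table. It can be pushed from the outer side with shut fingers or taken from above.
- dolphin: Frosted blue glass dolphin, 140 mm from tail to nose, loose, 0.12 to 0.24 kg. Origin: centre of the underside of its round foot (40 mm wide, 8 thick), which rests on the teak top; a steel pin 10 mm thick reaches 20 mm below it into the hole. x: towards the nose; z: up. A stem joins foot and body; dorsal fin top 85 mm above the origin.
- dolphin_mid (a point): Middle of the dolphin's body, 55 mm above the origin: the place to grip, across the flanks along the dolphin's y axis. There the body is 30 mm wide (y) and 30 mm high, with nearly flat flanks, over x = -17 to 17 mm.
- dolphin_nose (a point): Tip of the dolphin's beak, 67 mm to +x and 30 mm above the dolphin's origin.
- station: Fixed inspection station: black plate 270 x 70 x 10 mm with a white disc 50 mm wide, and a grey camera (50 mm cube on a post, top 195 mm high) at the plate's far end. Origin: under the centre of the white disc, at the table. x axis: from the disc towards the camera; z up. The camera looks along -x.
- view_point (a point): Point in the air where the middle of the dolphin's body (dolphin_mid) belongs: 170 mm straight above the table over the centre of the white disc, at lens height. Axes as the station.
- lens (a point): Centre of the camera lens's front, 148 mm to +x of the view point, 170 mm above the table.
- tuning_fork: Steel tuning fork lying on the table, 170 mm long, 30 mm wide, 10 mm high; origin near its middle, on the table. Bystander.
- bird_cage: Silver bird cage music box, 110 mm wide, 164 mm high, origin centre of its underside. Bystander.
- box_lid: Lacquered black ebony box lid lying flat, 120 x 80 x 12 mm, origin centre of its underside. Bystander.
There are look-alikes about, which are no part of the job. Of the things like the dolphin, leave any that is purple; of the rest the larger one is meant.

How it is judged:
On the way, in this order (a step that is already met when the one before it is completed fails the run):
1. the hook is fully in its catch while the dolphin still stands in the teak base (value of joint hook below 0.06 rad and z of dolphin in the frame of clamp below 0.062 m and horizontal distance between dolphin and clamp below 0.02 m), for 0.2 s.
2. the dolphin is drawn out of the base, held by the fingers, the hook still closed (z of dolphin in the frame of clamp above 0.08 m and contact force between the fingers and dolphin above 1 N and value of joint hook below 0.08 rad), for 0.1 s.
At the end, for the whole second after the job is handed in: Hook within 0.08 rad of closed; the fingers hold the dolphin still (under 30 mm/s) in the air, clear of the station, mid-body within 25 mm of the view point, upright within 0.2 rad, nose towards the lens within 0.25 rad (value of joint hook below 0.08 rad and distance between dolphin_mid and view_point below 0.025 m and angle between dolphin's own z axis and vertical below 0.2 rad and angle between the x axis of dolphin and the x axis of station, either way round below 0.25 rad and x of dolphin_nose in the frame of station above 0.02 m and contact force between the fingers and dolphin above 1 N and contact force between dolphin and station below 0.1 N and linear speed of dolphin below 0.03 m/s); the arm keeps its last pose, push and grip.
It fails at once if the tuning fork is moved more than 25 mm (distance of tuning_fork from where it was at the start of the episode above 0.025 m).
It fails at once if the bird cage is moved more than 25 mm (distance of bird_cage from where it was at the start of the episode above 0.025 m).
It fails at once if the black lid is moved more than 25 mm (distance of box_lid from where it was at the start of the episode above 0.025 m).
It also fails if it takes over 58 s, if anything falls off the work surface, if the arm or the gripper's body presses on something with over 40 N, if the wrist force passes 120 N, or if a joint passes its speed limit or range.

## Working session

There is one attempt and no reset: what is moved stays moved. The work goes in short steps, Python scripts to look and compute and a tool call to move; the robot and the scene stay as the last step left them, time stands still between calls to the robot, and variables do not carry over. Pictures are saved under pics/ and viewed, at most 10 in all, crops included, and the job is handed in when it is done.

Besides the shell and the picture viewer there is one more tool, called in YAML: its name, and indented under it one key for each argument. arm_command: Moves the arm, as the interface text tells. Its arguments: {"type":"object","properties":{"commands":{"type":"array","items":{"type":"number","minimum":-1,"maximum":1}},"hand":{"type":"number"},"newtons":{"type":"number"}},"required":["commands"]}

```bash
mkdir -p pics; cat > h.py <<'E'
import numpy as np, cv2
from station import monitor, viewer, order, nets, env
def cloud(pic):
    z=pic['z_map']; h,w=z.shape
    u,v=np.meshgrid(np.arange(w),np.arange(h))
    p=np.stack([u,v],-1).reshape(-1,1,2).astype(np.float64)
    n=cv2.undistortPoints(p,np.array(pic['mtx']),np.array(pic['D'])).reshape(h,w,2)
    c=np.dstack([n*z[...,None],z])
    if 'R' in pic: P=(c-np.array(pic['t']))@np.array(pic['R'])
    else:
        s=monitor.observe(); M=np.array(pic['mount'])
        P=(c@M[:3,:3].T+M[:3,3])@np.array(s['tool_rot']).T+np.array(s['eef_pos'])
    P[z==0]=np.nan
    return P
def save(pic,f): cv2.imwrite('pics/'+f,pic['pixels'][...,::-1])
def proj(pic,X):
    X=np.atleast_2d(np.array(X,float)); r=cv2.Rodrigues(np.array(pic['R']))[0]
    return cv2.projectPoints(X,r,np.array(pic['t'],float),np.array(pic['mtx']),np.array(pic['D']))[0].reshape(-1,2)
E
python3 - <<'E'
from h import *
np.set_printoptions(precision=3,suppress=True)
ims=[]
for n in ['scene','top']:
    p=viewer.camera(n); save(p,n+'1.png'); P=cloud(p)
    np.savez(n+'.npz',P=P,px=p['pixels'],K=p['mtx'],D=p['D'],R=p['R'],t=p['t'])
    for q in ['dolphin','clamp','hook','hook_knob','station','tuning_fork','bird_cage','box_lid']:
        for r in nets.masks_of(p,q)[:3]:
            m=r['mask']; Q=P[m]; Q=Q[~np.isnan(Q[:,0])]
            print(n,q,round(r['p'],2),np.array(r['extent']).astype(int),np.median(Q,0) if len(Q) else '', Q.min(0) if len(Q) else '',Q.max(0) if len(Q) else '')
E
```

```text
scene dolphin 0.81 [370 161 410 191] [0.73  0.418 0.069] [ 0.662  0.387 -0.003] [0.797 0.509 0.105]
scene dolphin 0.76 [288 178 323 210] [0.606 0.167 0.111] [ 0.478  0.142 -0.005] [0.656 0.338 0.144]
scene dolphin 0.47 [359 218 372 241] [0.78  0.193 0.06 ] [ 0.735  0.16  -0.001] [0.797 0.304 0.08 ]
scene clamp 0.64 [291 177 322 212] [0.606 0.168 0.107] [ 0.464  0.142 -0.005] [0.657 0.344 0.144]
scene clamp 0.56 [243 179 344 250] [0.609 0.127 0.034] [ 0.346  0.037 -0.002] [0.675 0.3   0.089]
scene hook 0.77 [241 181 274 216] [0.442 0.133 0.045] [ 0.359  0.106 -0.001] [0.527 0.198 0.081]
scene hook 0.61 [245 180 346 250] [0.608 0.126 0.034] [ 0.359  0.037 -0.002] [0.675 0.3   0.081]
scene hook_knob 0.54 [241 181 273 210] [0.436 0.134 0.045] [ 0.346  0.106 -0.002] [0.527 0.214 0.081]
scene station 0.95 [167 301 279 397] [ 0.73  -0.274  0.012] [ 0.534 -0.309  0.003] [ 0.806 -0.219  0.199]
scene tuning_fork 0.78 [188 218 241 242] [ 0.428 -0.018  0.008] [ 0.34  -0.031 -0.001] [0.503 0.008 0.013]
scene tuning_fork 0.75 [288 181 319 211] [0.603 0.168 0.107] [ 0.464  0.142 -0.005] [0.656 0.33
[... 716 characters left out ...]
251 226 270 280] [0.444 0.134 0.046] [ 0.376  0.108 -0.005] [0.525 0.165 0.082]
top station 0.62 [380 114 429 227] [ 0.703 -0.263  0.012] [ 0.532 -0.379 -0.003] [ 0.856 -0.219  0.2  ]
top tuning_fork 0.65 [305 236 319 295] [ 0.421 -0.015  0.008] [ 0.334 -0.031 -0.004] [0.493 0.008 0.014]
top tuning_fork 0.24 [383 112 430 226] [ 0.702 -0.264  0.012] [ 0.532 -0.358 -0.006] [ 0.81  -0.219  0.2  ]
top bird_cage 0.88 [ 97 222 145 262] [0.486 0.511 0.037] [ 0.432  0.463 -0.005] [0.542 0.614 0.166]
top bird_cage 0.56 [383 112 427 226] [ 0.702 -0.264  0.012] [ 0.532 -0.314  0.   ] [ 0.803 -0.219  0.2  ]
top box_lid 0.93 [293 117 318 166] [0.776 0.    0.012] [ 0.715 -0.042  0.002] [0.838 0.043 0.019]
```

```bash
python3 - <<'E'
import cv2
a=cv2.imread('pics/top1.png')[100:310,80:450]; cv2.imwrite('pics/t1.png',cv2.resize(a,None,fx=2.1,fy=2.1,interpolation=cv2.INTER_CUBIC))
a=cv2.imread('pics/scene1.png')[100:400,150:430]; cv2.imwrite('pics/s1.png',cv2.resize(a,None,fx=2,fy=2,interpolation=cv2.INTER_CUBIC))
E
```

```text
(no output)
```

View pics/t1.png

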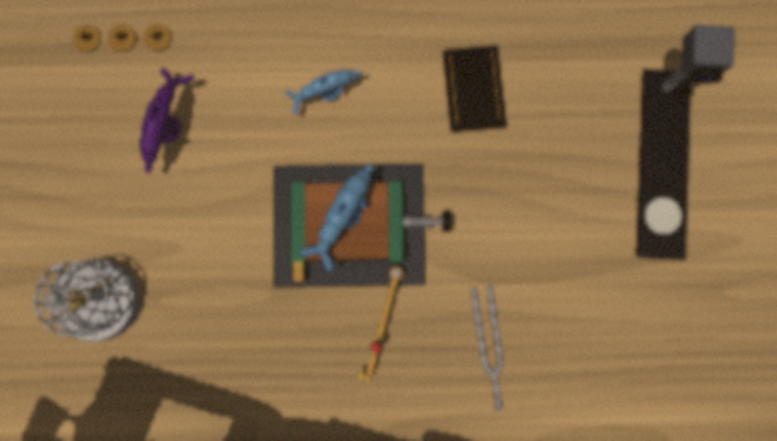

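View pics/s1.png

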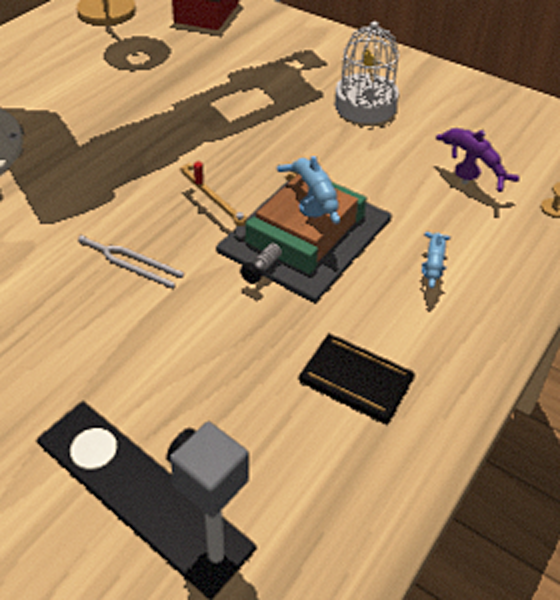

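The top crop shows the blue dolphin in the clamp at (345,210), with its nose up-right at (370,172) and tail at (318,255). The hook is open towards the robot with its red knob at (376,348). The white disc is at (663,215) and the camera at (710,50). The small blue and the purple dolphins are the look-alikes.

```bash
python3 - <<'E'
from h import *
np.set_printoptions(precision=4,suppress=True)
for n in ['top','scene']:
    d=np.load(n+'.npz'); P=d['P']; hsv=cv2.cvtColor(d['px'],cv2.COLOR_RGB2HSV).astype(int); H,S,V=hsv[...,0],hsv[...,1],hsv[...,2]
    X,Y,Z=P[...,0],P[...,1],P[...,2]
    inb=lambda x0,x1,y0,y1,z0,z1:(X>x0)&(X<x1)&(Y>y0)&(Y<y1)&(Z>z0)&(Z<z1)
    red=inb(.3,.55,.0,.25,.04,.1)&((H<6)|(H>172))&(S>150)
    print(n,'knob',red.sum(),P[red].mean(0),P[red].min(0),P[red].max(0))
    w=inb(.45,.9,-.4,-.15,-.01,.03)&(S<60)&(V>130)
    print('disc',w.sum(),P[w].mean(0),np.ptp(P[w],0))
    def rect(m,nm):
        m=cv2.morphologyEx(m.astype(np.uint8),cv2.MORPH_OPEN,np.ones((2,2)))>0
        r=cv2.minAreaRect(P[m][:,:2].astype(np.float32)); print(nm,m.sum(),r)
        print('   ',P[m].mean(0))
    rect(inb(.45,.9,-.4,-.15,.004,.018)&(V<90),'plate')
    rect(inb(.45,.7,.02,.32,.006,.018)&(V<110)&(S<90),'clampplate')
    rect(inb(.45,.7,.02,.32,.051,.063)&(H<20)&(S>80),'teak')
    rect(inb(.45,.7,.02,.32,.03,.055)&(H>45)&(H<85)&(S>80),'jaws')
    b=inb(.45,.72,.05,.3,.07,.2)&(H>90)&(H<118)&(S>60)
    Q=P[b]; c=Q.mean(0); ev,E=np.linalg.eigh(np.cov(Q[:,:2].T)); print('dol',b.sum(),c,Q.min(0),Q.max(0),'axis',E[:,1],np.degrees(np.arctan2(E[1,1],E[0,1])))
    hk=inb(.3,.55,.08,.25,.03,.06)&(H>12)&(H<35)&(S>90)
    Q=P[hk];ev,E=np.linalg.eigh(np.cov(Q[:,:2].T)); print('hook',hk.sum(),Q.mean(0),E[:,1])
E
```

```text
top knob 10 [0.421  0.1393 0.0789] [0.4183 0.136  0.076 ] [0.4236 0.1441 0.0818]
disc 216 [ 0.5932 -0.2584  0.0116] [0.0473 0.0463 0.0106]
plate 1725 ((0.6641334295272827, -0.2670501172542572), (0.06524398922920227, 0.2669372856616974), 83.27246856689453)
    [nan nan nan]
clampplate 1689 ((0.5529824495315552, 0.1489495038986206), (0.10247489809989929, 0.25294530391693115), 38.76103591918945)
    [nan nan nan]
teak 930 ((0.5705814361572266, 0.18377584218978882), (0.12440167367458344, 0.12788262963294983), 89.43062591552734)
    [nan nan nan]
jaws 331 ((0.5711298584938049, 0.178035706281662), (0.10043755173683167, 0.14628109335899353), 10.550684928894043)
    [nan nan nan]
dol 435 [0.5891 0.1798 0.1146] [0.5206 0.1443 0.07  ] [0.6529 0.2348 0.1444] axis [-0.8636  0.5041] 149.7253318998972
hook 286 [0.4851 0.1613 0.0488] [-0.8784 -0.4779]
scene knob 38 [0.4244 0.1364 0.0661] [0.4165 0.1337 0.047 ] [0.4293 0.1405 0.0815]
disc 374 [ 0.5945 -0.2591  0.0119] [0.0518 0.0508 0.0072]
plate 3144 ((0.6730180978775024, -0.26619264483451843), (0.06131535395979881, 0.26521769165992737), 83.63509368896484)
    [nan nan nan]
clampplate 1079 ((0.5917962789535522, 0.16155925393104553), (0.23917464911937714, 0.1648821085691452), 88.59961700439453)
    [nan nan nan]
teak 672 ((0.6172308921813965, 0.15754041075706482), (0.1472376585006714, 0.07263638079166412), 49.51727294921875)
    [nan nan nan]
jaws 365 ((0.5914612412452698, 0.1741514950990677), (0.10570158064365387, 0.15073998272418976), 0.4007045030593872)
    [0.599  0.1189 0.0446]
dol 372 [0.6056 0.1667 0.1103] [0.524  0.1419 0.0706] [0.6568 0.2037 0.1444] axis [-0.8974  0.4413] 153.813883566614
hook 183 [0.4649 0.1426 0.0434] [-0.9976 -0.069 ]
```

arm_command:
  commands: [1,-1,1,0,0,0,1,-1,1,0,0,0,1,-1,1,0,0,0]

```text
time: 1.27
eef_pos: [0.341, 0.4761, 0.3162]
tool_rot: [[-0.923, 0.384, 0.001], [0.384, 0.923, 0.001], [-0.0, 0.001, -1.0]]
wrist_force: [0.6, -0.2, -0.3]
finger_gap: 0.092
finger_force: 0.0
```

arm_command:
  commands: [1,-1,0.8,0,0,0,1,-1,0.8,0,0,0,1,-1,0.8,0,0,0]

```text
time: 1.65
eef_pos: [0.4416, 0.3755, 0.3965]
tool_rot: [[-0.923, 0.385, 0.002], [0.385, 0.923, 0.001], [-0.001, 0.002, -1.0]]
wrist_force: [-0.4, 0.2, -0.9]
finger_gap: 0.092
finger_force: 0.0
```

arm_command:
  commands: [0.3,-1,0,0,0,0,0.3,-1,0,0,0,0]

```text
time: 1.9
eef_pos: [0.4704, 0.2751, 0.3949]
tool_rot: [[-0.923, 0.384, 0.001], [0.384, 0.923, -0.0], [-0.001, 0.0, -1.0]]
wrist_force: [0.5, 1.1, -0.4]
finger_gap: 0.0921
finger_force: 0.0
```

arm_command:
  commands: [0.3,-1,0,0,0,0,0.3,-1,0,0,0,0,0.3,-1,0,0,0,0]

```text
time: 2.28
eef_pos: [0.5003, 0.1749, 0.3948]
tool_rot: [[-0.922, 0.387, 0.0], [0.387, 0.922, -0.0], [-0.001, -0.0, -1.0]]
wrist_force: [-0.2, 0.1, -0.0]
finger_gap: 0.0919
finger_force: 0.0
```

```bash
python3 - <<'E'
from h import *
np.set_printoptions(precision=4,suppress=True)
s=monitor.observe(); print(s)
p=viewer.camera('wrist'); print(p['mount']); P=cloud(p); save(p,'w1.png')
np.savez('wrist.npz',P=P,px=p['pixels'])
E
```

```text
{'time': 2.275, 'joint_pos': array([ 0.3337,  0.0769,  1.5912, -0.0005,  1.4732, -0.8397]), 'qvel': array([ 0.0537,  0.0089, -0.0062,  0.0253,  0.0001,  0.0387]), 'tau': array([ -2.075 , -43.9476, -37.7329,  -0.367 ,   0.0989,  -0.5756]), 'eef_pos': array([0.5003, 0.1749, 0.3948]), 'tool_rot': array([[-0.9221,  0.387 ,  0.0004],
       [ 0.387 ,  0.9221, -0.0004],
       [-0.0005, -0.0002, -1.    ]]), 'wrist_force': array([-0.1993,  0.0783, -0.0189]), 'torque': array([-0.0006, -0.049 , -0.0061]), 'finger_force': 0.0, 'finger_gap': 0.09194847468618239}
[[ 0.0003 -0.9566 -0.2913  0.0821]
 [ 1.      0.0006 -0.0009 -0.0002]
 [ 0.001  -0.2913  0.9566 -0.1701]
 [ 0.      0.      0.      1.    ]]
```

View pics/w1.png

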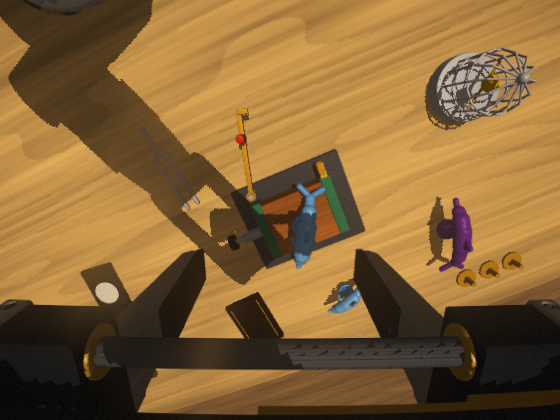

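The wrist view shows the knob at (241,139), the pivot at (250,197), the catch at (321,170) and the dolphin from tail (308,188) to nose (300,262). I'll fit the clamp and dolphin poses from this cloud.

```bash
python3 - <<'E'
from h import *
from scipy.optimize import minimize
np.set_printoptions(precision=4,suppress=True)
d=np.load('wrist.npz'); P=d['P']; hsv=cv2.cvtColor(d['px'],cv2.COLOR_RGB2HSV).astype(int); H,S,V=hsv[...,0],hsv[...,1],hsv[...,2]
X,Y,Z=P[...,0],P[...,1],P[...,2]
inb=lambda x0,x1,y0,y1,z0,z1:(X>x0)&(X<x1)&(Y>y0)&(Y<y1)&(Z>z0)&(Z<z1)
red=inb(.3,.55,.0,.25,.06,.1)&((H<6)|(H>172))&(S>150)
print('knob',red.sum(),P[red].mean(0),P[red].min(0),P[red].max(0))
pl=inb(.45,.72,.02,.30,.005,.02)&(S<110)&(V<110)
pl=cv2.erode(pl.astype(np.uint8),np.ones((3,3)))>0
n,l,st,_=cv2.connectedComponentsWithStats(pl.astype(np.uint8)); print(st[1:,4])
pl=np.isin(l,[i for i in range(1,n) if st[i,4]>25])
r=cv2.minAreaRect(P[pl][:,:2].astype(np.float32)); print('plate',pl.sum(),r)
jw=inb(.45,.72,.02,.30,.042,.056)&(H>40)&(H<90)&(S>80); print('jaws',jw.sum(),cv2.minAreaRect(P[jw][:,:2].astype(np.float32)))
tk=inb(.45,.72,.02,.30,.052,.062)&(H<22)&(S>80); print('teak',tk.sum(),cv2.minAreaRect(P[tk][:,:2].astype(np.float32)))
b=inb(.45,.72,.05,.3,.075,.2)&(H>88)&(H<120)&(S>40)
Q=P[b]; ev,E=np.linalg.eigh(np.cov(Q[:,:2].T)); print('dol',b.sum(),Q.mean(0),Q.min(0),Q.max(0),np.degrees(np.arctan2(E[1,1],E[0,1])))
a=E[:,1]*np.sign(E[0,1]); s=(Q[:,:2]-Q[:,:2].mean(0))@a
for k in np.arange(-.08,.08,.01):
    m=(s>k)&(s<k+.01)
    if m.sum()>3:
        t=Q[m]; nrm=np.array([-a[1],a[0]]); e=(t[:,:2]-Q[:,:2].mean(0))@nrm
        print(round(k,3),m.sum(),'center',t.mean(0)[:2],'lat',e.min(),e.max(),'ztop',t[:,2].max())
br=inb(.3,.56,.08,.30,.035,.056)&(H>14)&(H<30)&(S>120); Q=P[br]; print('brass',len(Q)); 
n,l,st,c=cv2.connectedComponentsWithStats(br.astype(np.uint8))
for i in range(1,n):
    if st[i,4]>15: q=P[l==i]; print(st[i,4],q.mean(0),q.min(0),q.max(0),cv2.minAreaRect(q[:,:2].astype(np.float32)))
E
```

```text
knob 51 [0.4213 0.1419 0.0781] [0.4159 0.1365 0.0751] [0.4274 0.1477 0.0803]
[1992   27   11    9    1   19   32    1   23    2   91]
plate 2142 ((0.5862184762954712, 0.1803314983844757), (0.1628994345664978, 0.20023712515830994), 0.032261088490486145)
jaws 1078 ((0.5867980122566223, 0.18010103702545166), (0.14982695877552032, 0.10783977061510086), 89.14761352539062)
teak 2389 ((0.5737372636795044, 0.18771645426750183), (0.12760616838932037, 0.12579335272312164), 0.3855883479118347)
dol 1227 [0.5831 0.1857 0.1135] [0.5209 0.1436 0.0817] [0.6548 0.2367 0.1422] 148.35906915290755
-0.07 9 center [0.5326 0.2193] lat -0.0194112461050632 0.02118880225179221 ztop 0.08576962261483906
-0.06 110 center [0.5367 0.2145] lat -0.022308177389787173 0.024143266731412125 ztop 0.09168567539250866
-0.05 91 center [0.5443 0.2098] lat -0.014357271238569152 0.014692855443428023 ztop 0.10164749614598695
-0.04 82 center [0.5536 0.204 ] lat -0.007445157729073522 0.008029393621933662 ztop 0.11426107534947477
-0.03 95 center [0.5618 0.1987] lat -0.009612217962636034 0.010901481808615018 ztop 0.1175344635976056
[... 882 characters left out ...]
0.009766409173633892 ztop 0.11315152231315084
0.07 11 center [0.6499 0.1474] lat -0.000599268263408587 0.006089383702421104 ztop 0.09469294217047369
brass 602
168 [0.394  0.1519 0.0447] [0.3768 0.1395 0.0356] [0.4171 0.168  0.0472] ((0.3976762592792511, 0.15327288210391998), (0.017845934256911278, 0.04089053347706795), 70.3872299194336)
306 [0.4765 0.1267 0.0445] [0.4296 0.1065 0.0355] [0.5255 0.1433 0.0503] ((0.47636184096336365, 0.12396083772182465), (0.01776845008134842, 0.09970705211162567), 77.6443099975586)
117 [0.5219 0.2441 0.0513] [0.5092 0.2372 0.035 ] [0.5352 0.2503 0.0545] ((0.5221260190010071, 0.24393795430660248), (0.012913437560200691, 0.026282502338290215), 88.15760803222656)
```

arm_command:
  commands: [-1,-0.6,0,0,0,1,-1,-0.6,0,0,0,1,-1,-0.6,0,0,0,1,-1,-0.6,0,0,0,1,-1,-0.6,0,0,0,1]
  hand: 0
  newtons: 20

```text
time: 2.95
eef_pos: [0.3995, 0.1182, 0.3947]
tool_rot: [[-0.924, -0.383, 0.0], [-0.383, 0.924, 0.0], [-0.0, 0.0, -1.0]]
wrist_force: [-0.3, -0.3, 0.4]
finger_gap: 0.044
finger_force: 0.0
```

arm_command:
  commands: [0,0,-1,0,0,0.4,0,0,-1,0,0,0.4,0,0,-1,0,0,0.4]

```text
time: 3.32
eef_pos: [0.3981, 0.1173, 0.2925]
tool_rot: [[-0.763, -0.647, -0.005], [-0.647, 0.763, -0.001], [0.005, 0.002, -1.0]]
wrist_force: [0.5, -0.7, 0.3]
finger_gap: 0.0138
finger_force: 0.0
```

arm_command:
  commands: [-0.1,0,-1,0.286,-0.34,0,-0.1,0,-1,0.286,-0.34,0,-0.1,0,-1,0.286,-0.34,0]

```text
time: 3.7
eef_pos: [0.3826, 0.1158, 0.19]
tool_rot: [[-0.722, -0.644, 0.253], [-0.605, 0.765, 0.219], [-0.335, 0.006, -0.942]]
wrist_force: [0.8, 0.5, 0.5]
finger_gap: 0.0003
finger_force: 0.0
```

arm_command:
  commands: [0,0,-0.7,0,0,0,0,0,-0.7,0,0,0]

```text
time: 3.95
eef_pos: [0.3901, 0.118, 0.1242]
tool_rot: [[-0.718, -0.647, 0.257], [-0.608, 0.763, 0.221], [-0.339, 0.002, -0.941]]
wrist_force: [-0.2, -0.2, 0.1]
finger_gap: 0.0006
finger_force: 0.0
```

arm_command:
  commands: [0,0,-0.65,0,0,0,0,0,-0.65,0,0,0,0,0,-0.65,0,0,0,0,0,-0.65,0,0,0]

```text
time: 4.45
eef_pos: [0.392, 0.118, 0.0624]
tool_rot: [[-0.713, -0.648, 0.266], [-0.609, 0.761, 0.222], [-0.346, -0.004, -0.938]]
wrist_force: [-0.2, -0.1, 0.2]
finger_gap: 0.0003
finger_force: 0.0
```

arm_command:
  commands: [0.08,0.07,-0.03,0,0,0,0.16,0.14,-0.04,0,0,0,0.21,0.27,-0.04,0,0,0,0.28,0.4,-0.04,0,0,0,0.37,0.52,-0.04,0,0,0,0.48,0.63,-0.04,0,0,0,0.6,0.71,-0.04,0,0,0,0.73,0.78,-0.04,0,0,0]

```text
time: 5.45
eef_pos: [0.4635, 0.1961, 0.0557]
tool_rot: [[-0.715, -0.649, 0.261], [-0.61, 0.761, 0.22], [-0.342, -0.002, -0.94]]
wrist_force: [-0.3, 0.3, 0.5]
finger_gap: 0.0006
finger_force: 0.3
```

```bash
python3 - <<'E'
from h import *
np.set_printoptions(precision=4,suppress=True)
p=viewer.camera('scene'); P=cloud(p); hsv=cv2.cvtColor(p['pixels'],cv2.COLOR_RGB2HSV).astype(int); H,S,V=hsv[...,0],hsv[...,1],hsv[...,2]
X,Y,Z=P[...,0],P[...,1],P[...,2]
m=(X>.3)&(X<.56)&(Y>.05)&(Y<.27)&(Z>.04)&(Z<.1)&((H<6)|(H>172))&(S>150)
print(m.sum(),P[m].mean(0) if m.any() else ''); print(monitor.observe()['eef_pos'])
a=p['pixels'][100:280,180:420,::-1]; cv2.imwrite('pics/s2.png',cv2.resize(a,None,fx=3,fy=3,interpolation=cv2.INTER_CUBIC))
E
```

```text
34 [0.4792 0.2009 0.0654]
[0.4658 0.1967 0.0563]
```

View pics/s2.png

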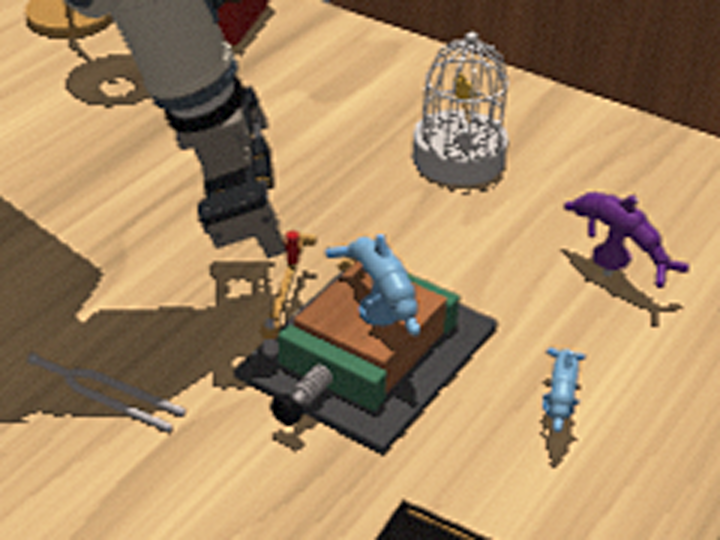

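arm_command:
  commands: [0.1,0.03,0,0,0,0,0.18,0.05,0,0,0,0,0.26,0.06,0,0,0,0,0.32,0.07,0,0,0,0,0.32,0.07,0,0,0,0]

```text
time: 6.12
eef_pos: [0.4954, 0.2021, 0.0557]
tool_rot: [[-0.715, -0.648, 0.262], [-0.609, 0.762, 0.22], [-0.342, -0.002, -0.94]]
wrist_force: [0.5, -0.4, 1.3]
finger_gap: 0.0003
finger_force: 0.0
```

arm_command:
  commands: [0.02,0,0,0,0,0,0.04,0,0,0,0,0,0.06,0,0,0,0,0,0.06,0,0,0,0,0]

```text
time: 6.62
eef_pos: [0.501, 0.2022, 0.0556]
tool_rot: [[-0.715, -0.648, 0.262], [-0.61, 0.761, 0.22], [-0.342, -0.002, -0.94]]
wrist_force: [0.3, -0.3, -0.6]
finger_gap: 0.0005
finger_force: 0.1
```

Continue in small steps until the stop is felt.

arm_command:
  commands: [0.02,0,0,0,0,0,0.03,0,0,0,0,0,0.03,0,0,0,0,0]

```text
time: 7.0
eef_pos: [0.5039, 0.2022, 0.0556]
tool_rot: [[-0.715, -0.648, 0.262], [-0.61, 0.761, 0.22], [-0.342, -0.002, -0.94]]
wrist_force: [0.1, -1.0, 0.2]
finger_gap: 0.0005
finger_force: 0.1
```

arm_command:
  commands: [0.02,0,0,0,0,0,0.03,0,0,0,0,0,0.03,0,0,0,0,0]

```text
time: 7.38
eef_pos: [0.5064, 0.2021, 0.0554]
tool_rot: [[-0.715, -0.648, 0.261], [-0.61, 0.761, 0.22], [-0.341, -0.002, -0.94]]
wrist_force: [-2.8, -0.5, 0.5]
finger_gap: 0.0004
finger_force: 0.9
```

```bash
python3 - <<'E'
from h import *
np.set_printoptions(precision=4,suppress=True)
for n in ['scene','top']:
    p=viewer.camera(n); P=cloud(p); hsv=cv2.cvtColor(p['pixels'],cv2.COLOR_RGB2HSV).astype(int); H,S,V=hsv[...,0],hsv[...,1],hsv[...,2]
    X,Y,Z=P[...,0],P[...,1],P[...,2]
    m=(X>.3)&(X<.56)&(Y>.05)&(Y<.27)&(Z>.04)&(Z<.1)&((H<6)|(H>172))&(S>150)
    print(m.sum(),P[m].mean(0) if m.any() else '')
s=monitor.observe(); print(s['eef_pos'],s['wrist_force'])
E
```

```text
23 [0.5199 0.2084 0.0598]
21 [0.5161 0.2117 0.0768]
[0.5065 0.2021 0.0554] [-2.8235 -0.6009  0.077 ]
```

arm_command:
  commands: [0.02,0,0,0,0,0,0.02,0,0,0,0,0,0.02,0,0,0,0,0]

```text
time: 7.85
eef_pos: [0.5072, 0.202, 0.055]
tool_rot: [[-0.716, -0.649, 0.259], [-0.61, 0.761, 0.22], [-0.34, -0.001, -0.941]]
wrist_force: [-7.0, -1.5, 3.2]
finger_gap: 0.0003
finger_force: 3.0
```

arm_command:
  commands: [-0.3,-0.25,0,0,0,0,-0.6,-0.5,0,0,0,0,-0.6,-0.5,0.5,0,0,0,-0.6,-0.5,1,0,0,0,-0.6,-0.5,1,0,0,0]

```text
time: 8.48
eef_pos: [0.4523, 0.1526, 0.16]
tool_rot: [[-0.712, -0.648, 0.27], [-0.609, 0.762, 0.221], [-0.349, -0.007, -0.937]]
wrist_force: [0.3, -0.6, 0.3]
finger_gap: 0.0005
finger_force: 0.0
```

arm_command:
  commands: [0,0,1,-0.286,0.34,0,0,0,1,-0.286,0.34,0,0,0,1,-0.286,0.34,0]
  hand: 1

```text
time: 8.85
eef_pos: [0.4518, 0.1538, 0.2584]
tool_rot: [[-0.76, -0.649, 0.003], [-0.649, 0.76, -0.0], [-0.002, -0.002, -1.0]]
wrist_force: [-0.6, -0.3, 0.1]
finger_gap: 0.0285
finger_force: 0.0
```

arm_command:
  commands: [0.8,0,1,0,0,-1,0.8,0,1,0,0,-1,0.8,0,1,0,0,-1,0.8,0,1,0,0,-1,0.8,0,1,0,0,-1]

```text
time: 9.48
eef_pos: [0.529, 0.1525, 0.3543]
tool_rot: [[-0.997, 0.079, -0.001], [0.079, 0.997, 0.0], [0.001, 0.0, -1.0]]
wrist_force: [0.5, 0.3, -0.2]
finger_gap: 0.0782
finger_force: 0.0
```

arm_command:
  commands: [0.4,0.2,0,0,0,-0.6,0.4,0.2,0,0,0,-0.6,0.4,0.2,0,0,0,-0.6,0.4,0.2,0,0,0,-0.6]

```text
time: 9.98
eef_pos: [0.5688, 0.1724, 0.3547]
tool_rot: [[-0.854, 0.52, -0.001], [0.52, 0.854, 0.0], [0.001, -0.0, -1.0]]
wrist_force: [-0.5, -0.3, -0.6]
finger_gap: 0.0923
finger_force: 0.0
```

```bash
cat > m.py <<'E'
from h import *
np.set_printoptions(precision=4,suppress=True)
s=monitor.observe(); p=viewer.camera('wrist'); P=cloud(p); save(p,'w2.png')
R=s['tool_rot']; print(s['eef_pos'],'toolx',np.degrees(np.arctan2(R[1,0],R[0,0])),R[2])
hsv=cv2.cvtColor(p['pixels'],cv2.COLOR_RGB2HSV).astype(int); H,S,V=hsv[...,0],hsv[...,1],hsv[...,2]
X,Y,Z=P[...,0],P[...,1],P[...,2]
inb=lambda x0,x1,y0,y1,z0,z1:(X>x0)&(X<x1)&(Y>y0)&(Y<y1)&(Z>z0)&(Z<z1)
red=inb(.3,.56,.0,.27,.06,.1)&((H<6)|(H>172))&(S>150); print('knob',red.sum(),P[red].mean(0))
br=inb(.49,.56,.08,.30,.035,.06)&(H>14)&(H<30)&(S>120)
for a in np.arange(.1,.27,.02):
    m=br&(Y>a)&(Y<a+.02)
    if m.any(): print('bar y',round(a+.01,3),m.sum(),X[m].min(),X[m].max())
b=inb(.45,.72,.05,.3,.075,.2)&(H>88)&(H<120)&(S>40)
Q=P[b]; ev,E=np.linalg.eigh(np.cov(Q[:,:2].T)); a=E[:,1]*np.sign(E[0,1]); print('dol',b.sum(),Q.mean(0),np.degrees(np.arctan2(a[1],a[0])))
c=np.array([.5965,.18]); nr=np.array([-a[1],a[0]]); s_=(Q[:,:2]-c)@a; e=(Q[:,:2]-c)@nr
m=abs(s_)<.015; print('flank lat',np.percentile(e[m],[1,50,99]),'ends',s_.min(),s_.max(),'ztop',Q[m,2].max())
f=Q[Q[:,2]>.132]; print('fin',len(f),f.mean(0))
E
python3 m.py
```

```text
[0.5688 0.1724 0.3547] toolx 148.6575961774466 [ 0.0009 -0.0004 -1.    ]
knob 71 [0.5181 0.2123 0.0778]
bar y 0.11 67 0.5100622234200332 0.5272406645502692
bar y 0.13 76 0.5148331904342583 0.5599648615463713
bar y 0.15 68 0.5147649216750965 0.5227494863551784
bar y 0.17 71 0.5146672863928123 0.5227728420377158
bar y 0.19 69 0.514583245054484 0.5225956625429223
bar y 0.21 20 0.5145607399800863 0.5218038472226101
bar y 0.23 110 0.5096583242591607 0.5578365038631421
bar y 0.25 176 0.5092574628642293 0.5348710932903206
dol 1651 [0.5867 0.1836 0.114 ] -30.632476084460734
flank lat [-0.0151 -0.0021  0.0124] ends -0.0736003428618849 0.06845174330129687 ztop 0.1423031703956686
fin 60 [0.5909 0.1815 0.1387]
```

View pics/w2.png

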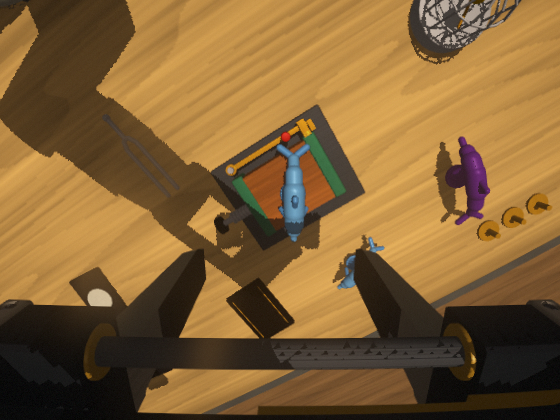

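arm_command:
  commands: [0.27,0.07,-1,0,0,0,0.27,0.07,-1,0,0,0,0.27,0.07,-1,0,0,0]

```text
time: 10.4
eef_pos: [0.5942, 0.1787, 0.2523]
tool_rot: [[-0.854, 0.521, -0.006], [0.521, 0.854, -0.002], [0.004, -0.004, -1.0]]
wrist_force: [-0.0, -0.4, -0.2]
finger_gap: 0.0919
finger_force: 0.0
```

arm_command:
  commands: [0,0,-0.5,0,0,0,0,0,-0.9,0,0,0,0,0,-0.9,0,0,0,0,0,-0.9,0,0,0]

```text
time: 10.9
eef_pos: [0.5972, 0.1796, 0.1684]
tool_rot: [[-0.852, 0.523, 0.003], [0.523, 0.852, 0.001], [-0.002, 0.002, -1.0]]
wrist_force: [-0.5, 0.6, 0.6]
finger_gap: 0.0919
finger_force: 0.0
```

arm_command:
  commands: [-0.01,-0.01,-0.4,0,0,0,-0.01,-0.01,-0.75,0,0,0,-0.01,-0.01,-0.75,0,0,0,-0.01,-0.01,-0.75,0,0,0]

```text
time: 11.4
eef_pos: [0.5965, 0.1787, 0.0932]
tool_rot: [[-0.852, 0.523, 0.003], [0.523, 0.852, 0.001], [-0.002, 0.003, -1.0]]
wrist_force: [-0.8, -0.2, 0.9]
finger_gap: 0.0918
finger_force: 0.0
```

arm_command:
  commands: [0,0,0,0,0,0,0,0,0,0,0,0,0,0,0,0,0,0,0,0,0,0,0,0,0,0,0,0,0,0,0,0,0,0,0,0,0,0,0,0,0,0,0,0,0,0,0,0]
  hand: 0
  newtons: 25

```text
time: 12.4
eef_pos: [0.5948, 0.1782, 0.0905]
tool_rot: [[-0.852, 0.523, 0.0], [0.523, 0.852, 0.0], [-0.0, 0.0, -1.0]]
wrist_force: [0.7, 0.7, -0.2]
finger_gap: 0.03
finger_force: 24.9
```

Gripped at 30 mm. Draw it straight up.

arm_command:
  commands: [0,0,0.1,0,0,0,0,0,0.2,0,0,0,0,0,0.3,0,0,0,0,0,0.4,0,0,0,0,0,0.6,0,0,0,0,0,0.8,0,0,0,0,0,1,0,0,0,0,0,1,0,0,0]

```text
time: 13.4
eef_pos: [0.5958, 0.1785, 0.1925]
tool_rot: [[-0.852, 0.523, 0.003], [0.523, 0.852, 0.001], [-0.002, 0.002, -1.0]]
wrist_force: [0.4, 0.7, -1.2]
finger_gap: 0.0299
finger_force: 24.9
```

arm_command:
  commands: [0,0,0.3,0,0,0,0,0,0.6,0,0,0,0,0,0.6,0,0,0]

```text
time: 13.78
eef_pos: [0.5958, 0.1785, 0.2519]
tool_rot: [[-0.852, 0.523, 0.003], [0.523, 0.852, 0.001], [-0.002, 0.003, -1.0]]
wrist_force: [0.8, 0.2, -1.2]
finger_gap: 0.0296
finger_force: 24.9
```

```bash
cat > v.py <<'E'
from h import *
import sys
np.set_printoptions(precision=4,suppress=True)
s=monitor.observe(); R=s['tool_rot']; print(s['time'],s['eef_pos'],'toolx',np.degrees(np.arctan2(R[1,0],R[0,0])),s['finger_gap'],s['finger_force'])
p=viewer.camera('scene'); P=cloud(p); hsv=cv2.cvtColor(p['pixels'],cv2.COLOR_RGB2HSV).astype(int); H,S,V=hsv[...,0],hsv[...,1],hsv[...,2]
X,Y,Z=P[...,0],P[...,1],P[...,2]
m=(X>.3)&(X<.56)&(Y>.05)&(Y<.27)&(Z>.04)&(Z<.1)&((H<6)|(H>172))&(S>150); print('knob',m.sum(),P[m].mean(0))
b=(Z>.08)&(Z<.35)&(X>.4)&(X<.72)&(abs(Y-s['eef_pos'][1])<.1)&(H>88)&(H<120)&(S>60); Q=P[b]
print('dol',len(Q),Q.min(0),Q.max(0),'nose end',Q[np.argsort(Q[:,0])[-5:]].mean(0),'tail end',Q[np.argsort(Q[:,0])[:5]].mean(0))
u,v=proj(p,s['eef_pos'])[0].astype(int); y,x=max(0,v-100),max(0,u-120)
cv2.imwrite('pics/'+sys.argv[1],cv2.resize(p['pixels'][y:y+200,x:x+240,::-1],None,fx=3,fy=3,interpolation=cv2.INTER_CUBIC))
E
python3 v.py v1.png
```

```text
13.775 [0.5958 0.1785 0.2519] toolx 148.43979235723268 0.029561572117543147 24.939205572009087
knob 36 [0.5198 0.209  0.0643]
dol 501 [0.5249 0.0906 0.2089] [0.657  0.2039 0.3498] nose end [0.6562 0.1425 0.2535] tail end [0.5274 0.1953 0.245 ]
```

View pics/v1.png

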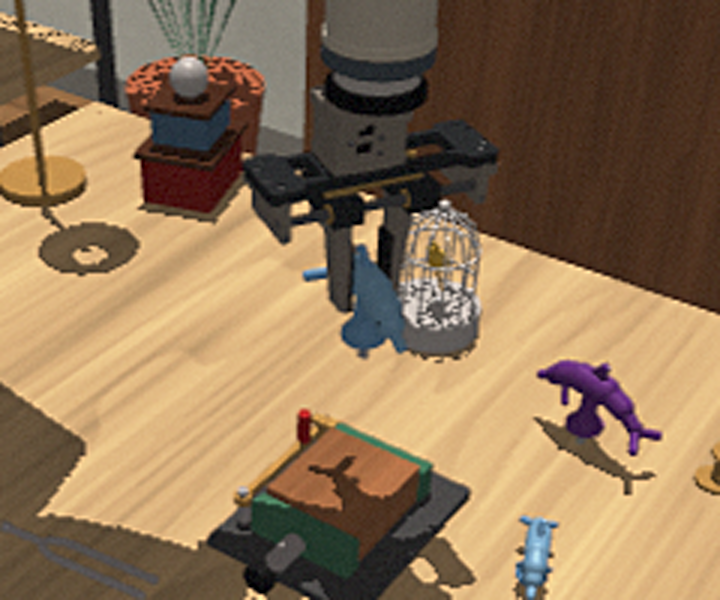

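The dolphin hangs upright between the pads, with foot and pin clear of the base. The hook is still closed, with the knob at (304,425) next to the catch. I'll carry it to the station and turn it on the way.

arm_command:
  commands: [0,-0.2,0.1,0,0,0.1,0,-0.5,0.1,0,0,0.2,0,-0.8,0.1,0,0,0.3,0,-1,0.1,0,0,0.3]

```text
time: 14.32
eef_pos: [0.5938, 0.0769, 0.2585]
tool_rot: [[-0.95, 0.311, -0.003], [0.311, 0.95, -0.0], [0.003, -0.001, -1.0]]
wrist_force: [1.1, -1.0, -2.7]
finger_gap: 0.0299
finger_force: 24.9
```

arm_command:
  commands: [0,-0.35,0,0,0,0.1,0,-0.7,0,0,0,0.2,0,-1,0,0,0,0.26]

```text
time: 14.7
eef_pos: [0.5943, -0.0229, 0.2593]
tool_rot: [[-0.994, 0.111, -0.002], [0.111, 0.994, 0.0], [0.002, 0.0, -1.0]]
wrist_force: [0.1, 0.3, -2.4]
finger_gap: 0.0298
finger_force: 24.9
```

arm_command:
  commands: [0,-0.35,0,0,0,0,0,-0.7,0,0,0,0,0,-1,0,0,0,0]

```text
time: 15.08
eef_pos: [0.5943, -0.123, 0.2592]
tool_rot: [[-0.994, 0.113, -0.002], [0.113, 0.994, 0.0], [0.002, 0.0, -1.0]]
wrist_force: [-0.8, 0.1, -2.5]
finger_gap: 0.0298
finger_force: 24.9
```

arm_command:
  commands: [0,-0.35,0,0,0,0,0,-0.7,0,0,0,0,0,-0.9,0,0,0,0,0,-1,0,0,0,0]

```text
time: 15.58
eef_pos: [0.5945, -0.2224, 0.2598]
tool_rot: [[-0.994, 0.112, -0.001], [0.112, 0.994, 0.001], [0.001, 0.001, -1.0]]
wrist_force: [0.3, 0.7, -2.0]
finger_gap: 0.0297
finger_force: 24.9
```

arm_command:
  commands: [-0.03,-0.2,-0.1,0,0,0,-0.03,-0.37,-0.3,0,0,0,-0.03,-0.37,-0.5,0,0,0,-0.03,-0.37,-0.5,0,0,0]

```text
time: 16.08
eef_pos: [0.5902, -0.2586, 0.2076]
tool_rot: [[-0.994, 0.111, -0.004], [0.111, 0.994, 0.002], [0.004, 0.001, -1.0]]
wrist_force: [-0.4, 0.3, -1.7]
finger_gap: 0.0298
finger_force: 24.9
```

arm_command:
  commands: [0.02,0,-0.2,0,0,0,0.02,0,-0.4,0,0,0,0.02,0,-0.58,0,0,0,0.02,0,-0.58,0,0,0,0.02,0,-0.58,0,0,0,0.02,0,-0.58,0,0,0]

```text
time: 16.82
eef_pos: [0.5943, -0.2591, 0.1534]
tool_rot: [[-0.994, 0.111, 0.001], [0.111, 0.994, -0.001], [-0.001, -0.0, -1.0]]
wrist_force: [0.5, 0.3, -2.4]
finger_gap: 0.0299
finger_force: 24.9
```

```bash
python3 v.py v2.png
```

```text
16.825 [ 0.5943 -0.2591  0.1534] toolx 173.63775813268194 0.029858003087960047 24.93915282189846
knob 37 [0.5196 0.2091 0.0642]
dol 972 [ 0.5339 -0.3552  0.1212] [ 0.664  -0.1661  0.345 ] nose end [ 0.6633 -0.2657  0.1549] tail end [ 0.5527 -0.324   0.2572]
```

View pics/v2.png

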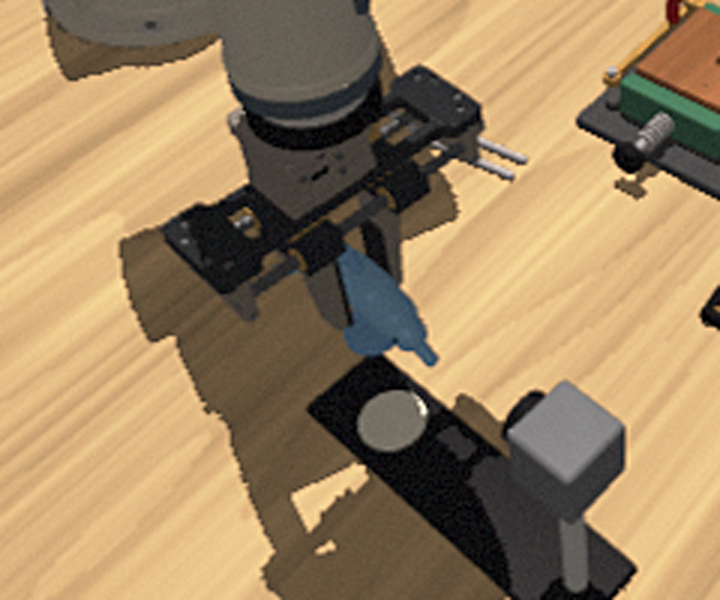

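The dolphin is held above the white disc with its nose (432,358) pointing at the lens. It sits about 3–4 mm high, so I'll trim that, let it settle and hand in.

arm_command:
  commands: [0,0,-0.03,0,0,0,0,0,-0.03,0,0,0,0,0,-0.03,0,0,0,0,0,-0.03,0,0,0,0,0,-0.03,0,0,0,0,0,-0.03,0,0,0]

```text
time: 17.62
eef_pos: [0.5938, -0.2588, 0.1496]
tool_rot: [[-0.994, 0.111, -0.0], [0.111, 0.994, 0.0], [0.0, 0.0, -1.0]]
wrist_force: [0.3, -1.0, -2.0]
finger_gap: 0.0297
finger_force: 24.9
```

```bash
python3 -c "
from h import *
s=monitor.observe(); print(s['eef_pos'],s['qvel'],s['finger_force']); print(order.close_job())"
```

```text
[ 0.59379993 -0.25884938  0.14958323] [-0.00063522  0.00162518 -0.00025546  0.00091773  0.00029099 -0.0002986 ] 24.939148128032684
the job is handed in; nothing more can be done
None
```

I closed the hook, drew the dolphin straight up out of the base, and handed the job in at about 17.6 s with the dolphin held still over the white disc, upright and nose to the lens; no verdict was returned.

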